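Seat the reagent bottles in the graded cold block

ROBOT

A 6-joint arm with a two-finger parallel gripper is mounted at the origin on a cart in front of the work surface, level with it; the furniture and walls round the work are solid. World frame = base frame: x ahead of the robot, y to its left, z up, the work surface at z = 0. Lengths are in mm, angles in rad, forces in N, time in s.
With the tool pointing down it reaches from about 350 to 975 mm from the base axis. Payload 7.1 kg.
Tool frame: the origin (TCP) lies midway between the tips of the shut fingers; the grasp point (between the pads) lies 19 mm behind it (ctrl.grip_depth is the distance from the TCP to the grasp point, in mm); z points along the fingers, y is the line along which they close (so a half turn about z gives the same grasp; the last joint's range is limited). The gripper opens to 88 mm and grips with 3 to 60 N. Pads are 20 mm wide; open, the fingers measure 115 mm over their backs; the gripper's body (75 mm by 178 mm) begins 61 mm behind the grasp point.
Start: joints at [-1.177, 0.423, 1.63, -0, 1.089, -0.019], TCP at [250.75, -572.476, 222.675] pointing down, gripper open.
Joint ranges: [-3, 3], [-0.9, 2.11], [0.09, 2.58], [-1.31, 4.45], [0.11, 2.69], [-2.54, 2.54]. Speed limits (rad/s): [2.39, 2.39, 3.01, 3.14, 3.14, 3.14].

INTERFACE

Orientations are given as a rotation vector (axis times angle).
In Python, from workcell import ctrl, cams gives the robot as it stands.
- The arm moves only by the tool move_arm, never from a script. Its argument "steps" is a list of rows, each a list of 3 entries, a list of its own where there are three numbers: the shift along the tool's x, y, z in units of 25 mm (1.0 is 25 mm), then the turn about the tool's z in units of 5 degrees (1.0 is 5 degrees), then the closure, from 0 (fully open) to 1 (shut). A call has 1 to 20 rows; each row shifts and turns the commanded pose from where the row before left it, along the tool's axes as they then stand; what a row does not reach is not made up. A row lasts 1/12 s, in which the tool goes at most 41.7 mm and 7.16 degrees, less where a joint would pass 70% of its speed; a pose out of reach is approached as far as the arm can. A call is refused whole if a number of a shift passes 1 or a number of a turn 1, either way. A call with a gripper value outside its range is refused whole. The fingers move at their own pace and stop on an object; the grip force is fixed at half the most. Time passes only in rows, so rows that do not move let the fingers close. It gives the time, the measured TCP pose, the force, the opening and the grip force at its end, in the units of the state.
- ctrl.get_obs(): the state, without advancing time (a new reading comes with each control period).
- cams.get_image(name): name is "scene" or "side" or "wrist"; returns a dict with "image" (420x560x3 uint8, red, green, blue), "camera_matrix" (3x3 intrinsics, pixels), "xyz" and "rotation" of the camera in the world; the wrist camera has in their place "mount" (4x4, takes a point from camera to tool coordinates, whose origin is the TCP and whose axes are the flange's). Camera axes: x right, y down, z forward; pixel columns grow to the right and rows downward; lengths in mm; the calibration is good to about 2 mm. A picture is of the moment at which its call begins: read the wrist's pose just before it. There is no depth.
- ctrl.close_job(): hands the job in; it is judged then, once.
Trained networks look in the newest picture that a camera, given by its name, has taken for a name from the list of things; names that differ only in an ending like _2 or _b are one class to them, and where a whole thing is asked for, a point or a joint stands for the part that bears it (a point fixed in the world has none). Each returns a list of dicts, best first, with "p" (0 to 1); they miss things now and then, are a little off and sometimes report something else, mostly with a low value. They report only what shows in the picture. A call takes as long as a camera call. They do not tell look-alikes from the thing itself.
- cams.boxes_of(camera, thing): "rect" ([centre column, centre row, width, height] in pixels, round what is visible of it).
- cams.cut_out(camera, thing): "pixels" (420x560 bool, what is visible of it) and "rect" ([centre column, centre row, width, height] in pixels, round what is visible of it).
The state is a dict: "t": time; "qpos": joint angles; "qvel": joint speeds; "joint_torque": joint torques, N m; "ee_pos": TCP position; "orientation": TCP orientation; "ft_force": force on the tool from outside, world axes, zero at the start; "moment": the same for the moment, N m; "width": finger opening in mm; "grasp_force": force on a finger pad.
Only numpy, scipy, OpenCV 4.12 (cv2) and the standard library are available. Lean on these libraries where they do the work, as an engineer would, in place of code of your own. Each camera call takes 0.05 s, during which the arm holds its last target. There are 200 camera calls.

TASK

Get these four bottles back on the cold: stand each one in the pocket of the aluminium cold block that is cut to its size, so that they form a row in order of size, from the largest at the square-pocket end down to the smallest. Each must sit upright and right down on the floor of its pocket; set them in gently without dropping or tipping any, and leave the beaker and the tape roll where they are.

Things in the scene. Friction and masses are not known exactly. Their poses are not given: they have to be found in the camera images.
- bottle_largest: tallest loose bottle: natural plastic media bottle, square with rounded corners, 72 x 72 mm, 154 mm high with its round white cap; stands upright, origin at the centre of its underside, z up, x and y square to its flat sides. Take it by the cap: 54 mm across, from 128 to 154 mm up; the shoulder below slopes. 0.3 to 0.55 kg
- bottle_large: second largest loose bottle: round white plastic bottle with a blue cap, 58 mm across, 114 mm high; origin at the centre of its underside, z up. Straight body up to about 75 mm, cap above
- bottle_medium: third loose bottle: round brown (amber) bottle with a black cap, 50 mm across, 89 mm high; origin at the centre of its underside, z up. Straight body up to about 60 mm. Another of the same kind stands far to the right and is fixed scenery
- bottle_small: smallest loose bottle: round white bottle with a red cap, 34 mm across, 62 mm high; origin at the centre of its underside, z up. Straight body up to about 45 mm
- nest_largest: square pocket 84 x 84 mm at the big end of the cold block, a fixed grey aluminium slab 316 x 108 mm, 24 mm high, at any angle, its four pockets in one row along its length, all 18 mm deep with a black floor; each mouth is flared 3 mm a side. Origin: middle of the pocket floor, 6 mm above the table; z up, x and y square to the sides, y along the row to the big end
- nest_large: round pocket 70 mm across in the cold block, 89 mm from the square pocket, centre to centre. Origin and axes as for the square pocket: middle of the floor, 6 mm above the table, y along the row towards the big end
- nest_medium: round pocket 58 mm across in the cold block, 76 mm on from the 70 mm pocket. Origin and axes as for the square pocket: middle of the floor, 6 mm above the table, y along the row towards the big end
- nest_small: round pocket 48 mm across at the small end of the cold block, 65 mm on from the 58 mm pocket. Origin and axes as for the square pocket: middle of the floor, 6 mm above the table, y along the row towards the big end
- beaker: bystander: small open plastic beaker, 56 mm across, 69 mm high, standing loose; leave it alone. Origin at the centre of its underside
- tape_roll: bystander: roll of green label tape lying flat, 76 mm across, 19 mm high, loose; leave it alone. Origin at the centre of its underside
Things that resemble listed ones, but are neither listed nor needed, are in the scene too. Leave any blue or yellow look-alike of the bottle_small alone.

How it is judged:
By the outcome, as a careful person would: the job done as asked, in the order asked, and still so for the second after the job is handed in, with the robot touching nothing.
It also fails if it takes over 125 s, if anything falls off the work surface, if the arm or the gripper's body presses on something with over 40 N, if the wrist force passes 120 N, or if a joint passes its speed limit or range.

## Working session

There is one attempt and no reset: what is moved stays moved. The work goes in short steps, Python scripts to look and compute and a tool call to move; the robot and the scene stay as the last step left them, time stands still between calls to the robot, and variables do not carry over. Pictures are saved under pics/ and viewed, at most 18 in all, crops included, and the job is handed in when it is done.

Besides the shell and the picture viewer there is one more tool, called after "Request:" as name(argument=value, ...), one argument or row to a line, values as JSON. move_arm: Moves the arm, as the interface text tells. Its arguments: {"type":"object","properties":{"steps":{"type":"array"}},"required":["steps"]}

```bash
ls; mkdir -p pics
python3 - <<'E'
from workcell import ctrl,cams
import cv2
o=ctrl.get_obs();print({k:o[k] for k in('t','ee_pos','orientation','width')},ctrl.grip_depth)
for n in('scene','side'):
    d=cams.get_image(n);cv2.imwrite(f'pics/{n}0.png',d['image'][:,:,::-1]);print(n,d['xyz'],d['rotation'],d['camera_matrix'])
    for t in('bottle_largest','bottle_large','bottle_medium','bottle_small','nest_largest','nest_large','nest_medium','nest_small','beaker','tape_roll'):
        print(t,[([round(x) for x in b['rect']],round(b['p'],2)) for b in cams.boxes_of(n,t)][:5])
E
```

```text
pics
{'t': 0.0, 'ee_pos': array([ 250.56350161, -571.96754055,  221.90889615]), 'orientation': array([-3.07343719e+00, -6.43619727e-01,  4.52278590e-04]), 'width': 87.5425235054245} 18.700000000000003
scene [ 65.1846265  561.08243328 768.69945095] [-1.01885385  2.48999098 -0.95176779] [[429.41630034   0.         278.03526406]
 [  0.         429.41630034 209.64819782]
 [  0.           0.           1.        ]]
bottle_largest [([218, 213, 46, 66], 0.73)]
bottle_large [([224, 309, 34, 50], 0.72)]
bottle_medium [([280, 268, 26, 38], 0.73)]
bottle_small [([174, 308, 20, 30], 0.84), ([172, 242, 18, 28], 0.79), ([172, 273, 17, 28], 0.56)]
nest_largest [([298, 165, 32, 18], 0.94)]
nest_large [([326, 168, 23, 11], 0.51)]
nest_medium [([357, 171, 16, 10], 0.53)]
nest_small []
beaker [([204, 175, 26, 28], 0.72)]
tape_roll [([312, 321, 39, 42], 0.76)]
side [ 94.90853378 806.10983523 619.19907592] [-0.72213834  2.50466554 -1.28949126] [[459.64862858   0.         274.42832184]
 [  0.         459.64862858 217.77781396]
 [  0.           0.           1.        ]]
bottle_largest [([208, 211, 43, 77], 0.76)]
bottle_large [([241, 297, 35, 59], 0.89)]
bottle_medium [([282, 254, 27, 50], 0.74)]
bottle_small [([159, 250, 13, 33], 0.95), ([169, 266, 16, 18], 0.62)]
nest_largest [([269, 175, 32, 10], 0.69)]
nest_large [([299, 175, 21, 11], 0.66)]
nest_medium [([179, 192, 25, 33], 0.54)]
nest_small []
beaker []
tape_roll [([330, 300, 42, 36], 0.84), ([284, 256, 29, 46], 0.28)]
```

View pics/scene0.png

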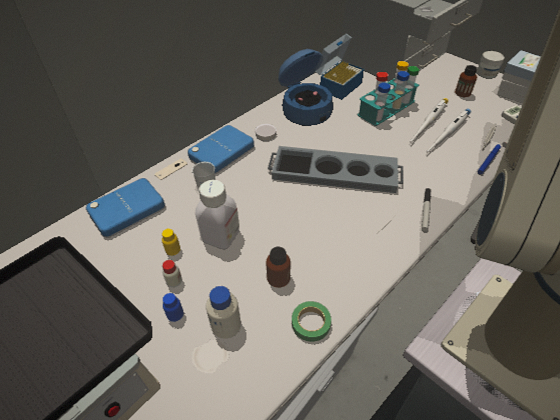

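View pics/side0.png

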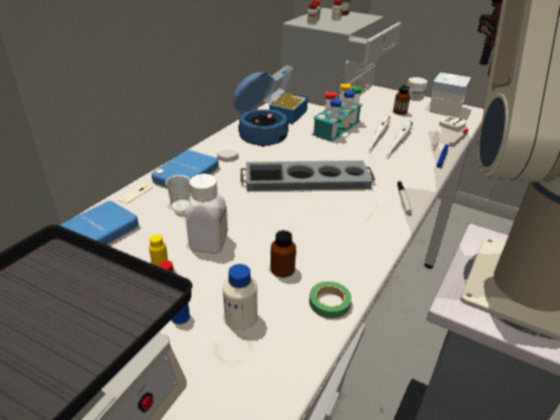

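The scene view shows the following:
- Red-cap small bottle at (172,273), between look-alikes yellow (171,242) and blue (173,307).
- Largest bottle at (218,213), large at (224,309), and medium at (280,268). The amber twin at (466,82) is scenery.
- Cold block with pockets at about (294,161), (327,165), (357,169) and (383,171), square end on the left.
- Beaker at (204,175) and tape at (312,321).

```bash
cat > h.py <<'E'
import numpy as np,cv2
from scipy.spatial.transform import Rotation as R
from workcell import ctrl,cams
def pose(n,d):
    if n=='wrist':
        o=ctrl.get_obs();T=np.eye(4);T[:3,:3]=R.from_rotvec(o['orientation']).as_matrix();T[:3,3]=o['ee_pos']
        M=T@np.array(d['mount']);return M[:3,:3],M[:3,3]
    r=np.array(d['rotation']);r=R.from_rotvec(r).as_matrix() if r.ndim==1 else r
    return r,np.array(d['xyz'])
def plane(n,d,uv,z):
    r,t=pose(n,d);v=r@np.linalg.inv(d['camera_matrix'])@np.array([uv[0],uv[1],1.]);return t+v*(z-t[2])/v[2]
def proj(n,d,P):
    r,t=pose(n,d);c=(np.atleast_2d(P)-t)@r;q=c@np.array(d['camera_matrix']).T;return q[:,:2]/q[:,2:]
def tool(p):   # shift to take TCP to p, in tool axes, units of 25mm
    o=ctrl.get_obs();return R.from_rotvec(o['orientation']).inv().apply(np.array(p)-o['ee_pos'])/25
def yaw():
    o=ctrl.get_obs();m=R.from_rotvec(o['orientation']).as_matrix();return np.degrees(np.arctan2(m[1,1],m[0,1])),m.round(3)
def fitcyl(n,d,mask,rh,x0):
    # fit xy of solid (list of (radius,z)) so its projected hull box matches the mask's box
    from scipy.optimize import least_squares
    v,u=np.nonzero(mask);box=np.array([u.min(),u.max()+1,v.min(),v.max()+1])
    a=np.linspace(0,2*np.pi,60)
    def f(p):
        P=np.vstack([np.c_[p[0]+r*np.cos(a),p[1]+r*np.sin(a),0*a+z] for r,z in rh]);q=proj(n,d,P)
        return np.array([q[:,0].min(),q[:,0].max(),q[:,1].min(),q[:,1].max()])-box
    s=least_squares(f,x0);return s.x,s.fun
SOL={'bottle_largest':[(38,0),(38,110),(27,128),(27,154)],'bottle_large':[(29,0),(29,75),(17,90),(17,114)],'bottle_medium':[(25,0),(25,60),(14,72),(14,89)],'bottle_small':[(17,0),(17,45),(11,50),(11,62)],'beaker':[(28,0),(28,69)],'tape_roll':[(38,0),(38,19)]}
E
python3 - <<'E'
from h import *
for n in('scene','side'):
    d=cams.get_image(n)
    for t in SOL:
        for b in cams.cut_out(n,t)[:3]:
            if b['p']<.4: continue
            x0=plane(n,d,b['rect'][:2],30)[:2]
            x,f=fitcyl(n,d,b['pixels'],SOL[t],x0);print(n,t,round(b['p'],2),np.round(b['rect']),x.round(),f.round(1))
    for uv in ([(294,161),(327,165),(357,169),(383,171)] if n=='scene' else [(267,172),(300,172),(329,171),(354,170)]):print(plane(n,d,uv,24).round())
    d=cams.get_image(n)['image'];
    if n=='scene': cv2.imwrite('pics/block.png',cv2.resize(d[130:310,150:420,::-1],None,fx=2.9,fy=2.9,interpolation=cv2.INTER_CUBIC))
print(yaw()); w=cams.get_image('wrist');print(w['mount'],w['camera_matrix'])
E
```

```text
scene bottle_largest 0.65 [217. 213.  47.  66.] [599. 223.] [ 2.6 -2.8 -0.4  0.6]
scene bottle_large 0.94 [224. 310.  35.  50.] [424. 358.] [-0.5  0.6 -0.1  0.1]
scene bottle_medium 0.71 [279. 267.  25.  40.] [426. 210.] [-0.4  0.4 -0.6  0.5]
scene bottle_medium 0.61 [218. 212.  45.  69.] [627. 206.] [  9.3  -9.7  15.  -13.9]
scene bottle_small 0.92 [172. 308.  19.  25.] [512. 415.] [-0.6  0.6 -0.1  0.1]
scene bottle_small 0.7 [172. 274.  18.  29.] [576. 370.] [-0.4  0.4 -0.2  0.2]
scene bottle_small 0.68 [172. 241.  18.  28.] [648. 322.] [-0.3  0.3 -0.3  0.3]
scene beaker 0.9 [204. 174.  26.  29.] [756. 141.] [-1.7  1.7 -5.   4.6]
scene tape_roll 0.78 [311. 322.  39.  42.] [307. 243.] [ 0.5 -0.5  0.6 -0.5]
[639. -60.  24.]
[ 567. -108.   24.]
[ 502. -149.   24.]
[ 451. -189.   24.]
side bottle_largest 0.65 [208. 212.  42.  78.] [606. 222.] [ 1.1 -1.2 -0.7  0.7]
side bottle_large 0.62 [241. 297.  35.  60.] [426. 359.] [ 0.  -0.  -1.   0.9]
side bottle_medium 0.68 [283. 256.  26.  47.] [430. 209.] [ 0.3 -0.3 -0.7  0.7]
side bottle_small 0.82 [159. 251.  15.  34.] [653. 320.] [-1.1  1.
[... 309 characters left out ...]
 4.7 -15.6  13.3]
side tape_roll 0.89 [331. 300.  40.  38.] [310. 241.] [ 0.2 -0.2 -0.4  0.3]
[640. -63.  24.]
[ 569. -109.   24.]
[ 509. -155.   24.]
[ 456. -196.   24.]
(np.float64(-66.34734078313089), array([[ 0.916,  0.401, -0.   ],
       [ 0.401, -0.916,  0.   ],
       [-0.   , -0.   , -1.   ]]))
[[-2.74863652e-04 -9.55393818e-01 -2.95334687e-01  8.10371594e+01]
 [ 9.99999861e-01 -3.95807326e-04  3.49732906e-04 -1.77042928e+00]
 [-4.51028289e-04 -2.95334550e-01  9.55393793e-01 -1.61894018e+02]
 [ 0.00000000e+00  0.00000000e+00  0.00000000e+00  1.00000000e+00]] [[335.24194648   0.         280.60954474]
 [  0.         335.24194648 208.73146171]
 [  0.           0.           1.        ]]
```

View pics/block.png

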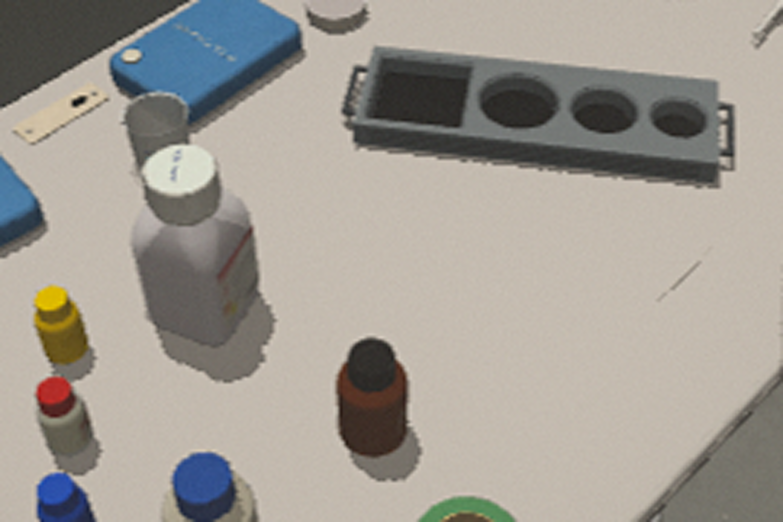

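The crop confirms the choice: the red-cap white bottle sits between the yellow and blue look-alikes, at (172,273) in the full image. The pocket spacing I measured (228 mm) matches the given 230 mm. Next I'll move above the block for a close look.

Request:
move_arm(
  steps=[
    [[1,-0.72,0],0,0],
    [[1,-0.72,0],0,0],
    [[1,-0.72,0],0,0],
    [[1,-0.72,0],0,0],
    [[1,-0.72,0],0,0],
    [[1,-0.72,0],0,0],
    [[1,-0.72,0],0,0],
    [[1,-0.72,0],0,0],
    [[1,-0.72,0],0,0],
    [[1,-0.72,0],0,0],
    [[1,-0.72,0],0,0],
    [[1,-0.72,0],0,0],
    [[1,-0.72,0],0,0],
    [[1,-0.72,0],0,0],
    [[1,-0.72,0],0,0],
    [[1,-0.72,0],0,0],
    [[0,0,0],-1,0],
    [[0,0,0],-1,0],
    [[0,0,0],-0.2,0],
    [[0,0,0],0,0],
  ],
)

```text
t: 3.62
ee_pos: [501.7, -148.1, 222.7]
orientation: [2.999, 0.934, 0.0]
ft_force: [-0.3, 0.0, 0.2]
width: 87.6
grasp_force: 0.0
```

Run:
```python
from h import *
print(ctrl.get_obs()['ee_pos'],yaw()[0])
d=cams.get_image('wrist');cv2.imwrite('pics/w1.png',d['image'][:,:,::-1])
for t in('nest_largest','nest_large','nest_medium','nest_small'):
    for b in cams.cut_out('wrist',t)[:2]:
        if b['p']<.3: continue
        print(t,round(b['p'],2),np.round(b['rect']),plane('wrist',d,b['rect'][:2],24).round(1))
```

```text
[ 501.65322481 -148.09356265  222.72740248] -55.400649517141325
nest_largest 0.58 [291.  35.  81.  67.] [627.2 -72.4  24. ]
nest_large 0.82 [291. 111.  62.  64.] [ 569.  -113.1   24. ]
nest_medium 0.69 [289. 182.  46.  44.] [ 506.3 -154.5   24. ]
```

View pics/w1.png

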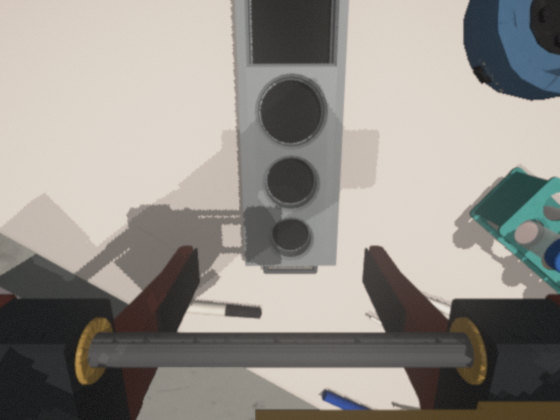

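The wrist view shows the round pockets at (291,111), (290,181) and (291,235), with the square pocket partly cut off at the top (292,30). I'll shift 100 mm toward the big end to see all four.

Request:
move_arm(
  steps=[
    [[1,0,0],0,0],
    [[1,0,0],0,0],
    [[1,0,0],0,0],
    [[1,0,0],0,0],
    [[0,0,0],0,0],
    [[0,0,0],0,0],
  ],
)

```text
t: 4.37
ee_pos: [584.3, -91.0, 222.4]
orientation: [-2.999, -0.937, 0.001]
ft_force: [-1.4, 1.1, 0.1]
width: 87.7
grasp_force: 0.0
```

```bash
cat > blk.py <<'E'
from h import *
print(ctrl.get_obs()['ee_pos'],yaw()[0])
d=cams.get_image('wrist');cv2.imwrite('pics/w2.png',d['image'][:,:,::-1])
pts={}
for t in('nest_largest','nest_large','nest_medium','nest_small'):
    for b in cams.cut_out('wrist',t)[:2]:
        if b['p']<.3: continue
        c=max(cv2.findContours(b['pixels'].astype('uint8'),0,1)[0],key=len)[:,0]
        W=np.array([plane('wrist',d,p,24)[:2] for p in c],np.float32)
        print(t,round(b['p'],2),np.round(b['rect']),'circ',np.round(cv2.minEnclosingCircle(W),1) if 0 else [np.round(v,1) for v in cv2.minEnclosingCircle(W)],'rect',[np.round(v,1) for v in cv2.minAreaRect(W)])
E
python3 blk.py
```

```text
[584.27744813 -90.97927897 222.35869059] -55.3125370070685
nest_largest 0.88 [290. 126.  77.  80.] circ [array([639.6, -62. ]), np.float64(52.0)] rect [array([639.6, -62.5]), array([76.8, 78. ]), np.float64(34.6)]
nest_large 0.62 [290. 198.  57.  56.] circ [array([ 570.5, -110.4]), np.float64(31.3)] rect [array([ 570.2, -109.9]), array([60.3, 60.6]), np.float64(34.6)]
nest_medium 0.94 [290. 264.  45.  38.] circ [array([ 510.5, -153. ]), np.float64(25.5)] rect [array([ 509.5, -153.3]), array([46.9, 48.7]), np.float64(34.6)]
nest_medium 0.33 [291. 201.  58.  53.] circ [array([ 570.1, -111.3]), np.float64(31.7)] rect [array([ 570. , -110.8]), array([61.6, 61.6]), np.float64(36.4)]
nest_small 0.79 [291. 311.  36.  26.] circ [array([ 459.4, -189.2]), np.float64(21.1)] rect [array([ 457.9, -189. ]), array([36.8, 36.8]), np.float64(84.4)]
```

View pics/w2.png

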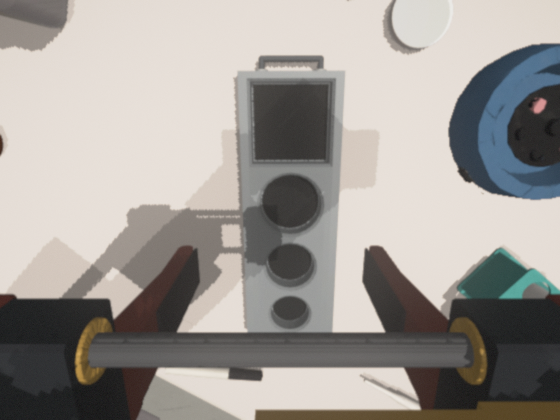

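Request:
move_arm(
  steps=[
    [[0.45,-1,-0.3],0,0],
    [[0.45,-1,-0.3],0,0],
    [[0.45,-1,-0.3],0,0],
    [[0.45,-1,-0.3],0,0],
    [[0.45,-1,-0.3],0,0],
    [[0.45,-1,-0.3],0,0],
    [[0.45,-1,-0.3],0,0],
    [[0.45,-1,-0.3],0,0],
    [[0.45,-1,-0.3],0,0],
    [[0.45,-1,-0.3],0,0],
    [[0,0,0],0,0],
    [[0,0,0],0,0],
  ],
)

```text
t: 5.62
ee_pos: [534.0, 178.8, 298.2]
orientation: [2.998, 0.938, 0.002]
ft_force: [-1.0, -0.7, -0.2]
width: 87.5
grasp_force: 0.0
```

Run:
```python
from h import *
# block edges from w2 picture
d=cams.get_image('wrist')
class O:pass
o=ctrl.get_obs();print(o['ee_pos'],yaw()[0])
T=np.eye(4);T[:3,:3]=R.from_rotvec([-2.999,-.937,.001]).as_matrix();T[:3,3]=[584.3,-91,222.4];M=T@np.array(d['mount'])
def pl(uv,z):
    v=M[:3,:3]@np.linalg.inv(d['camera_matrix'])@np.array([*uv,1.]);return (M[:3,3]+v*(z-M[2,3])/v[2])[:2]
a,b,c,e=[pl(p,24) for p in((238,72),(344,72),(247,330),(333,330))]
print(a,b,c,e,np.linalg.norm(a-b),np.degrees(np.arctan2(*((a-c)[::-1]))),np.degrees(np.arctan2(*((b-e)[::-1]))),(a+b)/2)
cv2.imwrite('pics/w3.png',d['image'][:,:,::-1])
for t in('bottle_largest','bottle_large','bottle_medium','bottle_small'):
    for b in cams.cut_out('wrist',t)[:3]:
        if b['p']<.4: continue
        x,f=fitcyl('wrist',d,b['pixels'],SOL[t],plane('wrist',d,b['rect'][:2],40)[:2]);print(t,round(b['p'],2),np.round(b['rect']),x.round(1),f.round(1))
```

```text
[533.97000076 177.85840528 297.71129363] -55.3170509109351
[651.89853755   9.52530822] [712.15032993 -77.5258792 ] [ 402.05349957 -163.34620747] [ 464.02855698 -252.98181833] 105.86872869702005 34.67993886371379 35.2655213063575 [682.02443374 -34.00028549]
bottle_largest 0.93 [287. 102.  75.  80.] [605.1 221.3] [ 0.2 -0.2  0.3 -0.4]
bottle_large 0.65 [106. 164.  87.  53.] [423.9 359.7] [-0.4  0.5 -0.3  0.3]
bottle_medium 0.88 [215. 223.  49.  52.] [427.1 209.3] [ 0.5 -0.5 -0.  -0. ]
bottle_small 0.97 [169.  47.  42.  34.] [580.  370.1] [-0.1  0.1 -0.4  0.5]
bottle_small 0.8 [235.  19.  37.  37.] [647.6 320.8] [ 0.3 -0.3 -2.   2.3]
bottle_small 0.7 [109.  70.  49.  35.] [514.8 414.6] [-0.2  0.2 -0.3  0.4]
```

View pics/w3.png

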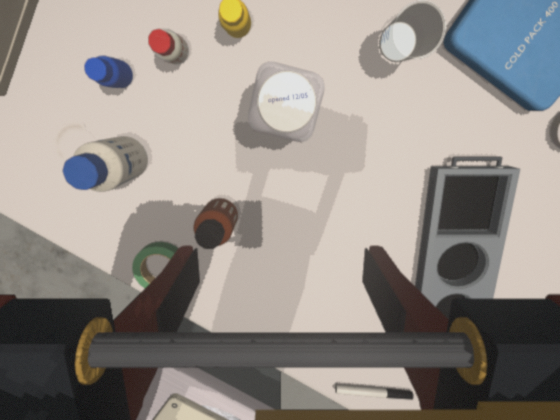

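Wrist view at the largest bottle: cap at (288,101), with the body turned about 8° clockwise. The beaker is at (397,42), the red-cap small bottle at (165,45) and the tape at (160,265). The networks' fits agree between cameras. I'll turn 8° and take the cap.

Request:
move_arm(
  steps=[
    [[0.83,0.05,0],0,0],
    [[0.83,0.05,0],0,0],
    [[0.83,0.05,0],0,0],
    [[0.83,0.04,0],0,0],
    [[0,0,0.5],0.8,0],
    [[0,0,1],0.8,0],
    [[0,0,1],0,0],
    [[0,0,1],0,0],
    [[0,0,1],0,0],
    [[0,0,1],0,0],
    [[0,0,0.7],0,0],
    [[0,0,0.5],0,0],
    [[0,0,0.3],0,0],
    [[0,0,0],0,0],
    [[0,0,0],0,1],
    [[0,0,0],0,1],
    [[0,0,0],0,1],
    [[0,0,0],0,1],
    [[0,0,0],0,1],
    [[0,0,0],0,1],
  ],
)

```text
t: 7.53
ee_pos: [605.5, 221.8, 123.3]
orientation: [-3.057, -0.724, -0.001]
ft_force: [-0.5, 1.1, 1.9]
width: 53.3
grasp_force: 30.0
```

Request:
move_arm(
  steps=[
    [[0,0,-0.3],0,1],
    [[0,0,-0.7],0,1],
    [[0,0,-0.8],0,1],
    [[0,0,-0.8],-0.6,1],
    [[0,0,-0.4],-0.6,1],
    [[0,0,0],-0.47,1],
    [[-0.2,0.37,0],0,1],
    [[-0.4,0.74,0],0,1],
    [[-0.48,0.89,0],0,1],
    [[-0.48,0.89,0],0,1],
    [[-0.48,0.89,0],0,1],
    [[-0.48,0.89,0],0,1],
    [[-0.48,0.89,0],0,1],
    [[-0.48,0.89,0],0,1],
    [[-0.48,0.89,0],0,1],
    [[-0.48,0.89,0],0,1],
    [[-0.48,0.89,0],0,1],
    [[-0.4,0.74,0],0,1],
    [[-0.16,0.24,0],0,1],
    [[0,0,0],0,1],
  ],
)

```text
t: 9.2
ee_pos: [637.1, -66.0, 197.0]
orientation: [-2.998, -0.939, 0.002]
ft_force: [-0.4, 0.3, -2.9]
width: 53.3
grasp_force: 30.0
```

Run:
```python
from h import *
o=ctrl.get_obs();print(o['ee_pos'],yaw()[0],tool([638.5,-64,128]))
d=cams.get_image('wrist');cv2.imwrite('pics/w4.png',d['image'][:,:,::-1])
d=cams.get_image('scene');cv2.imwrite('pics/s4.png',cv2.resize(d['image'][40:240,200:440,::-1],None,fx=3,fy=3))
```

```text
[637.1279262  -66.03986925 197.03229986] -55.20391003524103 [ 0.09526599 -0.03377078  2.76119308]
```

View pics/w4.png

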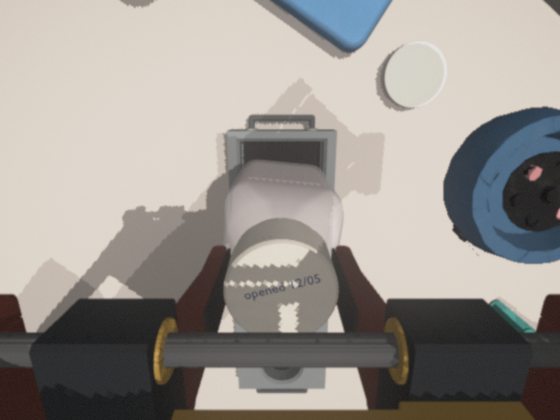

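Run:
```python
from h import *
d=cams.get_image('wrist')
a,b=[plane('wrist',d,p,24)[:2] for p in((227,130),(337,130))]
m=(a+b)/2;u=np.array([.819,.574]);print(a,b,np.linalg.norm(a-b),np.degrees(np.arctan2(*(b-a)[::-1]))+90,m,m-54*u)
ee=ctrl.get_obs()['ee_pos']
q=np.array([[s*36,t*36] for s,t in((1,-1),(1,1),(-1,1),(-1,-1))])@np.array([u,[.574,-.819]])+ee[:2]
print(proj('wrist',d,np.c_[q,np.full(4,ee[2]-122)]).round(), proj('wrist',d,np.c_[q,np.full(4,ee[2]-22)]).round())
```

```text
[653.87593044  14.56934603] [715.40249992 -73.38121739] 107.33508446791467 34.97504174113164 [684.63921518 -29.40593568] [640.41321518 -60.40193568]
[[240. 161.]
 [325. 161.]
 [322. 240.]
 [243. 240.]] [[220. 189.]
 [348. 189.]
 [341. 301.]
 [226. 301.]]
```

View pics/s4.png

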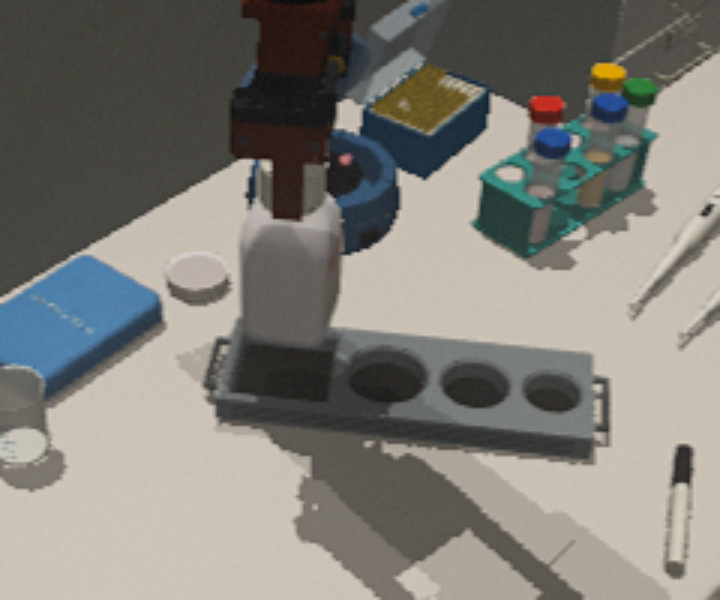

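Scene view: the bottle hangs right over the square pocket, aligned with it. I'll make a small correction, then lower it.

Request:
move_arm(
  steps=[
    [[0.16,-0.1,0],0,1],
    [[0,0,0],0,1],
    [[0,0,0.4],0,1],
    [[0,0,0.6],0,1],
    [[0,0,0.5],0,1],
    [[0,0,0.3],0,1],
    [[0,0,0.2],0,1],
    [[0,0,0.1],0,1],
    [[0,0,0.1],0,1],
    [[0,0,0.1],0,1],
    [[0,0,0.1],0,1],
    [[0,0,0.1],0,1],
    [[0,0,0],0,1],
    [[0,0,0],0,1],
  ],
)

```text
t: 10.52
ee_pos: [639.7, -59.5, 135.2]
orientation: [2.996, 0.945, 0.0]
ft_force: [0.4, -0.3, -3.0]
width: 53.2
grasp_force: 30.0
```

Request:
move_arm(
  steps=[
    [[-0.07,0.09,0],0,1],
    [[0,0,0.08],0,1],
    [[0,0,0.08],0,1],
    [[0,0,0.05],0,1],
    [[0,0,0.03],0,1],
    [[0,0,0],0,1],
    [[0,0,0],0,1],
  ],
)

```text
t: 11.1
ee_pos: [639.6, -62.3, 129.3]
orientation: [2.996, 0.945, 0.0]
ft_force: [-1.3, 0.8, -0.2]
width: 53.2
grasp_force: 30.0
```

Request:
move_arm(
  steps=[
    [[0,0,0],0,0.6],
    [[0,0,0],0,0.3],
    [[0,0,0],0,0.1],
    [[0,0,0],0,0],
    [[0,0,-0.2],0,0],
    [[0,0,-0.6],0,0],
    [[0,0,-1],0,0],
    [[0,0,-1],0,0],
    [[0,0,-1],0,0],
    [[0,0,0],0,0],
  ],
)

```text
t: 11.93
ee_pos: [642.7, -62.7, 230.2]
orientation: [2.993, 0.944, 0.013]
ft_force: [1.1, -0.5, 0.7]
width: 87.4
grasp_force: 0.0
```

Run:
```python
from h import *
print(ctrl.get_obs()['ee_pos'],tool([424,359.5,0]),ctrl.get_obs()['qpos'])
d=cams.get_image('scene')
for uv in((150,325),(60,240),(145,345)):print(uv,[plane('scene',d,uv,z)[:2].round() for z in(0,60,120,180)])
x,f=[(fitcyl('scene',d,b['pixels'],[(r,z+6) for r,z in SOL['bottle_largest']],[639,-62])) for b in cams.cut_out('scene','bottle_largest')][0];print(x,f)
d2=cams.get_image('side')
for uv in((190,290),(60,230),(180,320)):print(uv,[plane('side',d2,uv,z)[:2].round() for z in(0,60,120,180)])
cv2.imwrite('pics/s5.png',cv2.resize(d['image'][60:220,200:440,::-1],None,fx=3,fy=3))
```

```text
[642.68586074 -62.69932692 230.19409051] [  2.45915223 -18.90650455   9.11047806] [-1.15696392e-01  4.41424592e-01  1.58185310e+00  3.78836059e-05
  1.10915618e+00  8.44165277e-01]
(150, 325) [array([529., 464.]), array([493., 472.]), array([457., 479.]), array([421., 487.])]
(60, 240) [array([857., 489.]), array([795., 495.]), array([733., 500.]), array([672., 506.])]
(145, 345) [array([501., 494.]), array([467., 499.]), array([433., 505.]), array([399., 510.])]
[640.30894473 -64.92318162] [ 1.00858919 -1.0063966  -0.99629456  0.98150075]
(190, 290) [array([547., 354.]), array([503., 398.]), array([459., 442.]), array([416., 485.])]
(60, 230) [array([905., 365.]), array([827., 408.]), array([748., 450.]), array([670., 493.])]
(180, 320) [array([514., 420.]), array([473., 458.]), array([433., 495.]), array([392., 532.])]
```

View pics/s5.png

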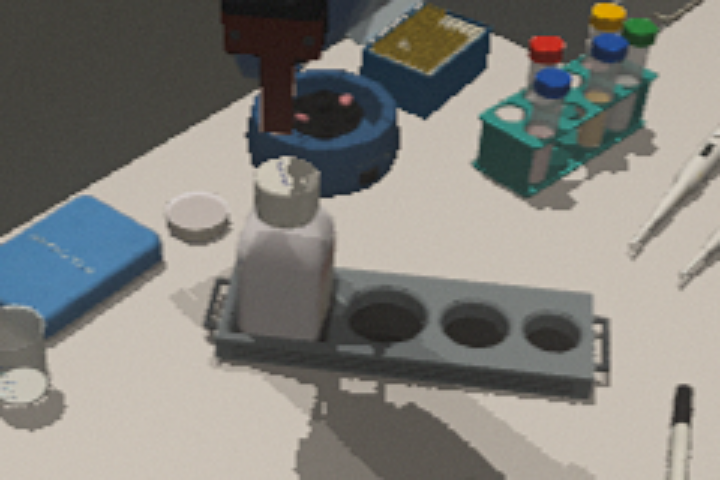

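Scene view: the largest bottle stands upright in the square pocket (fit residual 1 px). On to the large bottle; the rocker tray edge, at y≈487 and z≈175, leaves clearance.

Request:
move_arm(
  steps=[
    [[0.13,-1,0],0,0],
    [[0.13,-1,0],0,0],
    [[0.13,-1,0],0,0],
    [[0.13,-1,0],0,0],
    [[0.13,-1,0],0,0],
    [[0.13,-1,0],0,0],
    [[0.13,-1,0],0,0],
    [[0.13,-1,0],0,0],
    [[0.13,-1,0],0,0],
    [[0.13,-1,0],0,0],
    [[0.13,-1,0],0,0],
    [[0.13,-1,0],0,0],
    [[0.13,-1,0],0,0],
    [[0.13,-1,0],0,0],
    [[0.13,-1,0],0,0],
    [[0.13,-1,0],0,0],
    [[0.13,-1,0],0,0],
    [[0.13,-1,0],0,0],
    [[0.13,-0.9,0],0,0],
    [[0,0,0],0,0],
  ],
)

```text
t: 13.75
ee_pos: [417.0, 362.3, 222.7]
orientation: [-2.995, -0.949, 0.004]
ft_force: [0.7, -0.6, 0.1]
width: 87.6
grasp_force: 0.0
```

Run:
```python
from h import *
print(ctrl.get_obs()['ee_pos'],tool([424,359.5,42]),ctrl.get_obs()['qpos'].round(2),yaw()[0])
```

```text
[416.95406954 362.33001485 222.71604418] [0.18113976 0.26022263 7.22806897] [0.69 0.32 1.79 0.   1.04 1.65] -54.83964277632613
```

Request:
move_arm(
  steps=[
    [[0.1,0.15,0],0,0],
    [[0.08,0.1,0.5],0,0],
    [[0,0,1],0,0],
    [[0,0,1],0,0],
    [[0,0,1],0,0],
    [[0,0,1],0,0],
    [[0,0,1],0,0],
    [[0,0,0.8],0,0],
    [[0,0,0.5],0,0],
    [[0,0,0.3],0,0],
    [[0,0,0.1],0,0],
    [[0,0,0],0,0],
    [[0,0,0],0,1],
    [[0,0,0],0,1],
    [[0,0,0],0,1],
    [[0,0,0],0,1],
    [[0,0,0],0,1],
  ],
)

```text
t: 15.17
ee_pos: [426.6, 358.2, 44.9]
orientation: [-2.995, -0.944, -0.002]
ft_force: [-2.5, 1.9, 3.1]
width: 57.9
grasp_force: 1.7
```

Request:
move_arm(
  steps=[
    [[0,0,0],0,1],
    [[0,0,0],0,1],
    [[0,0,0],0,1],
    [[0,0,-0.3],0,1],
    [[0,0,-0.7],0,1],
    [[0,0,-1],0,1],
    [[0,0,-1],0,1],
    [[0,0,-1],0,1],
    [[0,0,-0.8],0,1],
    [[-0.3,0.3,0],0,1],
    [[-0.5,0.6,0],0,1],
    [[-0.6,0.9,0],0,1],
    [[-0.6,1,0],0,1],
    [[-0.6,1,0],0,1],
    [[-0.6,1,0],0,1],
    [[-0.6,1,0],0,1],
    [[-0.6,1,0],0,1],
    [[-0.6,1,0],0,1],
    [[-0.6,1,0],0,1],
    [[-0.6,1,0],0,1],
  ],
)

```text
t: 16.83
ee_pos: [438.2, 65.9, 163.0]
orientation: [-2.996, -0.945, 0.004]
ft_force: [0.8, 0.3, -2.8]
width: 58.0
grasp_force: 30.0
```

Request:
move_arm(
  steps=[
    [[-0.4,1,0],0,1],
    [[-0.2,1,0],0,1],
    [[0,1,0],0,1],
    [[0,1,0],0,1],
    [[0,1,0],0,1],
    [[0,1,0],0,1],
    [[0,1,0],0,1],
    [[0,0.9,0],0,1],
    [[0,0.6,0],0,1],
    [[0,0.3,0],0,1],
    [[0,0,0],0,1],
    [[0,0,0],0,1],
  ],
)

```text
t: 17.83
ee_pos: [552.7, -120.4, 163.4]
orientation: [-2.995, -0.944, 0.003]
ft_force: [-0.4, 0.3, -2.7]
width: 57.7
grasp_force: 30.0
```

Run:
```python
from h import *
o=ctrl.get_obs();print(o['ee_pos'],yaw()[0],o['width'],o['grasp_force'],tool([567.5,-113.3,52]))
d=cams.get_image('wrist');cv2.imwrite('pics/w6.png',d['image'][:,:,::-1])
d=cams.get_image('scene');cv2.imwrite('pics/s6.png',cv2.resize(d['image'][60:220,200:440,::-1],None,fx=3,fy=3))
```

```text
[ 552.70057113 -120.43427231  163.4040321 ] -55.0198501235735 57.73999591979853 29.999113976955414 [0.65403298 0.11277417 4.45519581]
```

View pics/s6.png

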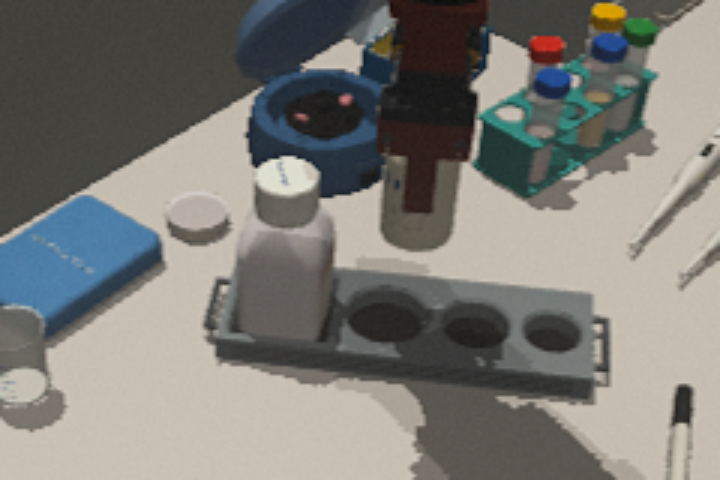

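The bottle is held upright over the row, about 16 mm short along it. I'll correct that and lower it to just above the block.

Request:
move_arm(
  steps=[
    [[0.35,0.06,0],0,1],
    [[0.3,0.05,0.3],0,1],
    [[0,0,0.6],0,1],
    [[0,0,0.7],0,1],
    [[0,0,0.7],0,1],
    [[0,0,0.5],0,1],
    [[0,0,0.3],0,1],
    [[0,0,0.1],0,1],
    [[0,0,0],0,1],
    [[0,0,0],0,1],
  ],
)

```text
t: 18.77
ee_pos: [569.3, -113.8, 84.6]
orientation: [2.996, 0.945, 0.001]
ft_force: [-0.4, 0.8, -1.8]
width: 57.6
grasp_force: 30.0
```

Run:
```python
from h import *
o=ctrl.get_obs();e=o['ee_pos'];print(e,tool([567.5,-113.3,52]))
for n in('scene','side'):
    d=cams.get_image(n)
    for t in('bottle_large','nest_medium','nest_large'):
        for b in cams.cut_out(n,t)[:2]:
            if b['p']<.4: continue
            print(n,t,b['p'],np.round(b['rect']),plane(n,d,b['rect'][:2],24).round())
    if n=='scene':cv2.imwrite('pics/s7.png',cv2.resize(d['image'][90:210,260:420,::-1],None,fx=4.5,fy=4.5))
    a=np.linspace(0,6.28,13)[:,None]
    for z,r in((e[2]-45,29),):
        q=proj(n,d,np.c_[e[0]+r*np.cos(a),e[1]+r*np.sin(a),0*a+z]);print('underside pred',q.min(0),q.max(0))
```

```text
[ 569.32826926 -113.75964242   84.62751844] [-0.05010474 -0.05783645  1.30503584]
scene bottle_large 0.8 [332. 153.  23.  27.] [ 589. -153.   24.]
scene nest_medium 0.62 [359. 171.  15.  11.] [ 494. -147.   24.]
scene nest_large 0.52 [329. 168.  26.   5.] [ 555. -102.   24.]
underside pred [317.17669387 151.80311259] [339.56297145 166.36333034]
side bottle_large 0.79 [301. 153.  22.  32.] [ 617. -203.   24.]
side nest_large 0.53 [299. 174.  20.   7.] [ 567. -100.   24.]
underside pred [289.7192293  160.44905745] [312.37790745 171.62004418]
```

View pics/s7.png

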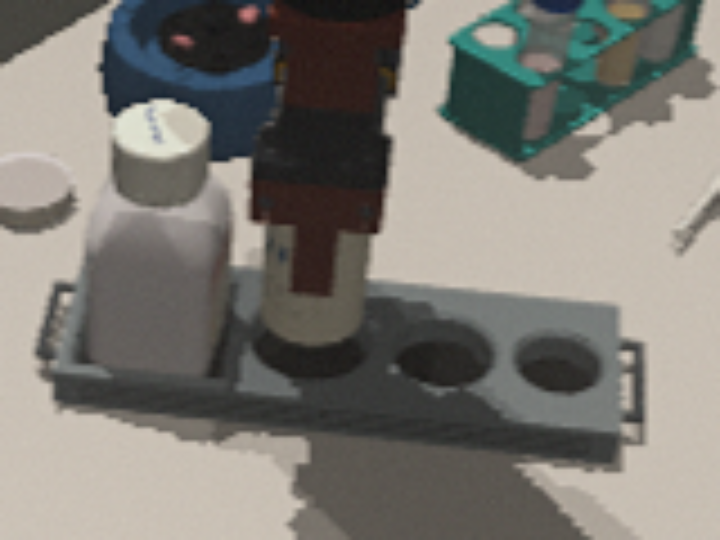

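Request:
move_arm(
  steps=[
    [[0,0,0.3],0,1],
    [[0,0,0.3],0,1],
    [[0,0,0.2],0,1],
    [[0,0,0.1],0,1],
    [[0,0,0.1],0,1],
    [[0,0,0.1],0,1],
    [[0,0,0.05],0,1],
    [[0,0,0.05],0,1],
    [[0,0,0.04],0,1],
    [[0,0,0],0,1],
    [[0,0,0],0,1],
  ],
)

```text
t: 20.08
ee_pos: [568.8, -113.8, 53.3]
orientation: [2.996, 0.945, 0.0]
ft_force: [0.7, -0.3, -2.1]
width: 57.7
grasp_force: 30.0
```

Request:
move_arm(
  steps=[
    [[0,0,0.04],0,1],
    [[0,0,0.04],0,1],
    [[0,0,0.02],0,1],
    [[0,0,0],0,1],
    [[0,0,0],0,1],
  ],
)

```text
t: 20.5
ee_pos: [568.8, -113.8, 50.9]
orientation: [2.996, 0.945, 0.0]
ft_force: [-2.4, 0.4, 1.3]
width: 57.8
grasp_force: 30.0
```

Request:
move_arm(
  steps=[
    [[0,0,0],0,0.6],
    [[0,0,0],0,0.3],
    [[0,0,0],0,0.1],
    [[0,0,0],0,0],
    [[0,0,-0.3],0,0],
    [[0,0,-0.7],0,0],
    [[0,0,-1],0,0],
    [[0,0,-1],0,0],
    [[0,0,-1],0,0],
    [[0,0,-1],0,0],
    [[0,-0.5,0],0,0],
    [[0,-1,0],0,0],
    [[0,-1,0],0,0],
    [[0,-1,0],0,0],
    [[0,-1,0],0,0],
    [[0.4,-1,0],0,0],
    [[0.4,-1,0],0,0],
    [[0.4,-1,0],0,0],
    [[0.4,-1,0],0,0],
    [[0.4,-1,0],0,0],
  ],
)

```text
t: 22.17
ee_pos: [472.5, 110.7, 175.6]
orientation: [-2.996, -0.945, 0.0]
ft_force: [0.6, 1.5, -0.7]
width: 87.9
grasp_force: 0.0
```

Request:
move_arm(
  steps=[
    [[0.4,-1,0],0,0],
    [[0.3,-1,0],0,0],
    [[0.1,-1,0],0,0],
    [[0,-0.8,0],0,0],
    [[0,-0.5,0],0,0],
    [[0,0,0],0,0],
    [[0,0,0],0,0],
  ],
)

```text
t: 22.75
ee_pos: [427.6, 209.3, 175.6]
orientation: [2.995, 0.947, -0.0]
ft_force: [0.4, -0.2, -0.1]
width: 87.8
grasp_force: 0.0
```

Run:
```python
from h import *
print(ctrl.get_obs()['ee_pos'],tool([427.5,209.7,32]),yaw()[0])
d=cams.get_image('scene')
for t in('bottle_largest','bottle_large','bottle_medium','bottle_small'):
    for b in cams.cut_out('scene',t)[:3]:
        if b['p']<.5: continue
        z0=6*('lar' in t);x,f=fitcyl('scene',d,b['pixels'],[(r,z+z0) for r,z in SOL[t]],plane('scene',d,b['rect'][:2],30)[:2]);print(t,round(b['p'],2),np.round(b['rect']),x.round(1),f.round(1))
cv2.imwrite('pics/s8.png',cv2.resize(d['image'][70:350,150:430,::-1],None,fx=2.1,fy=2.1))
```

```text
[427.61538967 209.29633152 175.60860645] [ 0.00682054 -0.01627804  5.74434169] -54.89464225811378
bottle_largest 0.86 [306. 144.  13.  58.] [615.6 -80.6] [-10.7   9.9  -3.6   2.5]
bottle_large 0.65 [331. 150.  25.  39.] [ 567.3 -118.1] [-0.   0.  -2.   1.9]
bottle_large 0.52 [205. 178.  24.  33.] [724.7 163.6] [-2.6  2.8 -7.9  7.3]
bottle_medium 0.85 [279. 268.  26.  38.] [426.  209.9] [ 0.6 -0.6 -0.5  0.5]
bottle_small 0.9 [172. 309.  18.  25.] [511.3 415.4] [-0.6  0.6 -0.6  0.6]
bottle_small 0.68 [171. 274.  16.  30.] [576.9 370.6] [-0.9  1.  -0.2  0.2]
bottle_small 0.63 [171. 243.  18.  27.] [647.9 322.1] [-0.3  0.3 -1.4  1.3]
```

View pics/s8.png

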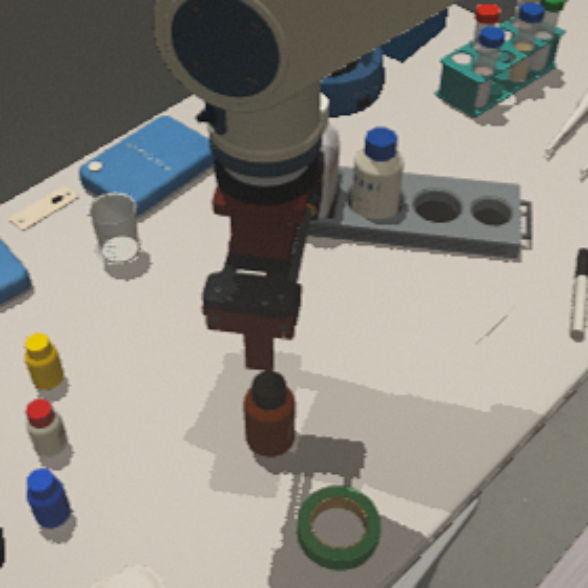

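The large bottle is upright in its pocket. Now for the medium bottle.

Request:
move_arm(
  steps=[
    [[0,0,0.5],0,0],
    [[0,0,1],0,0],
    [[0,0,1],0,0],
    [[0,0,1],0,0],
    [[0,0,1],0,0],
    [[0,0,0.7],0,0],
    [[0,0,0.4],0,0],
    [[0,0,0.2],0,0],
    [[0,0,0],0,0],
    [[0,0,0],0,1],
    [[0,0,0],0,1],
    [[0,0,0],0,1],
    [[0,0,0],0,1],
    [[0,0,0],0,1],
    [[0,0,0],0,1],
    [[0,0,0],0,1],
    [[0,0,0],0,1],
    [[0,0,0],0,1],
    [[0,0,0],0,1],
  ],
)

```text
t: 24.58
ee_pos: [428.3, 209.2, 31.0]
orientation: [-2.996, -0.945, -0.001]
ft_force: [-0.7, 0.7, 6.7]
width: 50.0
grasp_force: 30.0
```

Request:
move_arm(
  steps=[
    [[0,0,-0.3],0,1],
    [[0,0,-0.7],0,1],
    [[0,0,-1],0,1],
    [[0,0,-0.8],0,1],
    [[-0.3,0.2,-0.4],0,1],
    [[-0.6,0.5,0],0,1],
    [[-0.9,0.9,0],0,1],
    [[-0.9,1,0],0,1],
    [[-0.9,1,0],0,1],
    [[-0.9,1,0],0,1],
    [[-0.8,1,0],0,1],
    [[-0.4,1,0],0,1],
    [[-0.14,1,0],0,1],
    [[0,1,0],0,1],
    [[0,1,0],0,1],
    [[0,1,0],0,1],
    [[0,1,0],0,1],
    [[0,1,0],0,1],
    [[0,0.7,0],0,1],
    [[0,0.4,0],0,1],
  ],
)

```text
t: 26.25
ee_pos: [506.2, -157.1, 111.0]
orientation: [2.996, 0.943, 0.001]
ft_force: [0.3, 1.0, -2.1]
width: 50.1
grasp_force: 30.0
```

Request:
move_arm(
  steps=[
    [[0,0,0],0,1],
    [[0,0,0],0,1],
  ],
)

```text
t: 26.42
ee_pos: [504.3, -155.0, 110.5]
orientation: [-2.996, -0.943, 0.002]
ft_force: [-0.0, 0.3, -2.4]
width: 49.7
grasp_force: 30.0
```

Run:
```python
from h import *
o=ctrl.get_obs();print(o['ee_pos'],yaw()[0],o['width'],tool([505.8,-155.8,62]))
```

```text
[ 504.30145894 -155.04246506  110.45382359] -55.037271160148286 49.72958846379225 [0.03304009 0.06127914 1.93806636]
```

Now lower to just above the mouth (underside at about z 28) and check from both fixed cameras.

Request:
move_arm(
  steps=[
    [[0.03,0.06,0.3],0,1],
    [[0,0,0.6],0,1],
    [[0,0,0.6],0,1],
    [[0,0,0.3],0,1],
    [[0,0,0.15],0,1],
    [[0,0,0],0,1],
    [[0,0,0],0,1],
  ],
)

```text
t: 27.0
ee_pos: [506.5, -155.8, 62.0]
orientation: [-2.996, -0.945, 0.0]
ft_force: [0.3, -0.2, -2.6]
width: 49.6
grasp_force: 30.0
```

Run:
```python
from h import *
o=ctrl.get_obs();e=o['ee_pos'];print(e)
I=[]
for n,c in(('scene',(358,165)),('side',(330,165))):
    d=cams.get_image(n);im=d['image'][:,:,::-1].copy()
    im=im[c[1]-40:c[1]+40,c[0]-48:c[0]+48];im=cv2.resize(im,None,fx=4,fy=4,interpolation=cv2.INTER_CUBIC)
    a=np.linspace(0,6.28,60)[:,None]
    for x,y,r,z,col in((505.8,-155.8,32,24,(0,255,0)),(458.,-192.,27,24,(0,255,255)),(e[0],e[1],25,e[2]-31,(0,0,255))):
        q=(proj(n,d,np.c_[x+r*np.cos(a),y+r*np.sin(a),0*a+z])-[c[0]-48,c[1]-40])*4
        cv2.polylines(im,[q.astype(np.int32)],True,col,1)
    I.append(im)
cv2.imwrite('pics/s9.png',np.hstack(I))
```

```text
[ 506.49915478 -155.80710331   62.03561062]
```

View pics/s9.png

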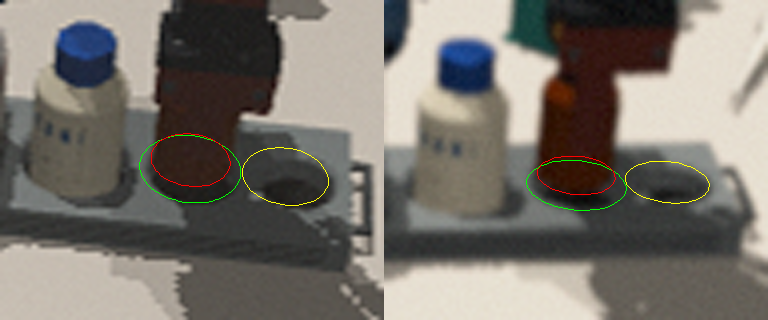

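The overlays (red is the underside, green the pocket) share the same small camera offset, so the bottle is centred over its pocket. Lowering.

Request:
move_arm(
  steps=[
    [[0,0,0.2],0,1],
    [[0,0,0.2],0,1],
    [[0,0,0.15],0,1],
    [[0,0,0.1],0,1],
    [[0,0,0.1],0,1],
    [[0,0,0.06],0,1],
    [[0,0,0.05],0,1],
    [[0,0,0.04],0,1],
    [[0,0,0.03],0,1],
    [[0,0,0],0,1],
    [[0,0,0],0,1],
  ],
)

```text
t: 28.02
ee_pos: [506.6, -156.1, 38.7]
orientation: [2.996, 0.945, 0.0]
ft_force: [0.3, -0.2, -1.3]
width: 49.7
grasp_force: 30.0
```

Request:
move_arm(
  steps=[
    [[0,0,0.03],0,1],
    [[0,0,0.03],0,1],
    [[0,0,0.02],0,1],
    [[0,0,0],0,1],
    [[0,0,0],0,1],
  ],
)

```text
t: 28.43
ee_pos: [506.6, -156.1, 37.1]
orientation: [2.996, 0.945, 0.0]
ft_force: [-2.1, 0.9, 5.7]
width: 49.5
grasp_force: 30.0
```

Request:
move_arm(
  steps=[
    [[0,0,0],0,0.6],
    [[0,0,0],0,0.3],
    [[0,0,0],0,0.1],
    [[0,0,0],0,0],
    [[0,0,-0.3],0,0],
    [[0,0,-0.7],0,0],
    [[0,0,-1],0,0],
    [[0,0,-1],0,0],
    [[0,0,-1],0,0],
    [[0,0,-1],0,0],
    [[0,-0.6,-0.5],0,0],
    [[0,-1,0],0,0],
    [[0.2,-1,0],0,0],
    [[0.8,-1,0],0,0],
    [[0.8,-1,0],0,0],
    [[0.8,-1,0],0,0],
    [[0.8,-1,0],0,0],
    [[0.8,-1,0],0,0],
    [[0.8,-1,0],0,0],
    [[0.8,-1,0],0,0],
  ],
)

```text
t: 30.1
ee_pos: [487.5, 125.3, 174.7]
orientation: [2.996, 0.945, 0.001]
ft_force: [0.6, -0.0, 0.3]
width: 87.6
grasp_force: 0.0
```

Request:
move_arm(
  steps=[
    [[0.8,-1,0],0,0.2],
    [[0.8,-1,0],0,0.32],
    [[0.8,-1,0],0,0.32],
    [[0.8,-1,0],0,0.32],
    [[0.8,-1,0],0,0.32],
    [[0.8,-0.7,0],0,0.32],
    [[0.6,-0.3,0],0,0.32],
    [[0,0,0],0,0.32],
    [[0,0,0],0,0.32],
  ],
)

```text
t: 30.85
ee_pos: [511.9, 324.3, 174.2]
orientation: [2.995, 0.947, -0.0]
ft_force: [-0.8, 0.5, -0.1]
width: 59.9
grasp_force: 0.0
```

Run:
```python
from h import *
o=ctrl.get_obs();print(o['ee_pos'],yaw()[0],o['width'])
d=cams.get_image('wrist');cv2.imwrite('pics/w10.png',d['image'][:,:,::-1])
for b in cams.cut_out('wrist','bottle_small')[:3]:
    x,f=fitcyl('wrist',d,b['pixels'],SOL['bottle_small'],plane('wrist',d,b['rect'][:2],30)[:2]);v,u=np.nonzero(b['pixels'])
    print(round(b['p'],2),np.round(b['rect']),x.round(1),f.round(1),d['image'][v,u].max(0), np.median(d['image'][v,u],0),tool([*x,23]).round(2))
```

```text
[511.9290639  324.31394964 174.19322887] -54.92369166187873 59.870540631431346
0.94 [200. 134.  46.  36.] [514.9 415.9] [-0.7  0.8 -1.1  1. ] [181 173 180] [ 72.  93. 147.] [ 2.25 -2.97  6.04]
0.92 [282. 104.  43.  38.] [578.9 370.7] [-0.5  0.5 -0.5  0.6] [203 192 182] [185.  80.  76.] [ 3.31 -0.02  6.04]
0.69 [375.  63.  57.  46.] [648.5 322.7] [-0.3  0.2 -0.5  0.7] [223 213 170] [174. 148.  64.] [4.49 3.15 6.04]
```

View pics/w10.png

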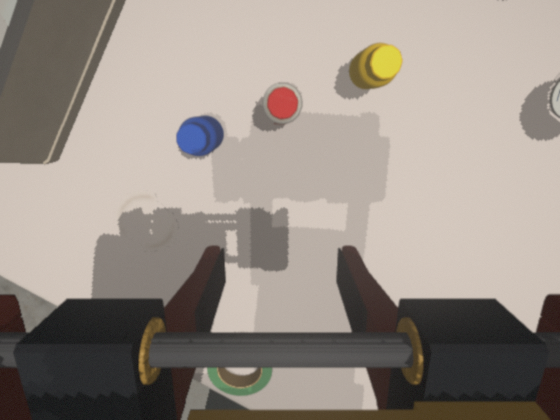

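The red-cap bottle is at (282,103), with blue at (200,135) and yellow at (380,63) well clear of the narrowed fingers. Taking it.

Request:
move_arm(
  steps=[
    [[0.6,0,0],0,0.32],
    [[0.9,0,0],0,0.32],
    [[0.9,0,0],0,0.32],
    [[0.6,0,0],0,0.32],
    [[0.31,0,0.3],0,0.32],
    [[0,0,0.8],0,0.32],
    [[0,0,1],0,0.32],
    [[0,0,1],0,0.32],
    [[0,0,1],0,0.32],
    [[0,0,0.8],0,0.32],
    [[0,0,0.6],0,0.32],
    [[0,0,0.3],0,0.32],
    [[0,0,0.2],0,0.32],
    [[0,0,0],0,0.32],
    [[0,0,0],0,0.32],
  ],
)

```text
t: 32.2
ee_pos: [580.5, 371.6, 25.0]
orientation: [-2.996, -0.944, -0.002]
ft_force: [-0.5, 0.8, 0.4]
width: 59.9
grasp_force: 0.0
```

Request:
move_arm(
  steps=[
    [[0,0,0],0,1],
    [[0,0,0],0,1],
    [[0,0,0],0,1],
    [[0,0,0],0,1],
    [[0,0,0],0,1],
    [[0,0,0],0,1],
    [[0,0,0],0,1],
    [[0,0,0],0,1],
    [[0,0,0],0,1],
  ],
)

```text
t: 32.95
ee_pos: [580.3, 371.6, 24.7]
orientation: [-2.996, -0.945, -0.001]
ft_force: [-0.6, -0.1, 5.6]
width: 33.7
grasp_force: 30.0
```

Request:
move_arm(
  steps=[
    [[0,0,-0.3],0,1],
    [[0,0,-0.7],0,1],
    [[0,0,-1],0,1],
    [[0,0,-1],0,1],
    [[0,0,-1],0,1],
    [[-0.3,0,-0.8],0,1],
    [[-0.8,0.3,0],0,1],
    [[-1,0.6,0],0,1],
    [[-1,0.7,0],0,1],
    [[-1,0.7,0],0,1],
    [[-1,0.7,0],0,1],
    [[-1,0.7,0],0,1],
    [[-1,0.7,0],0,1],
    [[-1,0.7,0],0,1],
    [[-1,0.7,0],0,1],
    [[-1,0.7,0],0,1],
    [[-1,0.7,0],0,1],
    [[-1,0.7,0],0,1],
    [[-1,0.7,0],0,1],
    [[-1,0.8,0],0,1],
  ],
)

```text
t: 34.62
ee_pos: [425.0, -24.3, 144.4]
orientation: [-2.996, -0.945, 0.0]
ft_force: [0.3, -0.4, -0.7]
width: 33.8
grasp_force: 30.0
```

Request:
move_arm(
  steps=[
    [[-1,0.8,0],0,1],
    [[-1,0.8,0],0,1],
    [[-0.8,0.9,0],0,1],
    [[-0.2,1,0],0,1],
    [[0,1,0],0,1],
    [[0,0.9,0],0,1],
    [[0,0.4,0],0,1],
    [[0,0,0],0,1],
    [[0,0,0],0,1],
    [[0,0,0],0,1],
  ],
)

```text
t: 35.45
ee_pos: [446.6, -183.9, 143.8]
orientation: [-2.995, -0.945, 0.002]
ft_force: [0.2, -0.5, -0.9]
width: 33.3
grasp_force: 30.0
```

Run:
```python
from h import *
o=ctrl.get_obs();print(o['ee_pos'],yaw()[0],o['width'],tool([453.5,-193.2,55]))
```

```text
[ 446.56922507 -183.86226979  143.84237734] -54.96772608249532 33.306530884487806 [0.01565183 0.47091822 3.55290107]
```

Request:
move_arm(
  steps=[
    [[0.02,0.3,0],0,1],
    [[0,0.17,0.3],0,1],
    [[0,0,0.8],0,1],
    [[0,0,0.9],0,1],
    [[0,0,0.8],0,1],
    [[0,0,0.5],0,1],
    [[0,0,0.2],0,1],
    [[0,0,0.05],0,1],
    [[0,0,0],0,1],
    [[0,0,0],0,1],
  ],
)

```text
t: 36.28
ee_pos: [455.5, -194.6, 56.0]
orientation: [2.995, 0.945, 0.001]
ft_force: [-0.0, 0.1, -0.8]
width: 33.4
grasp_force: 30.0
```

Run:
```python
from h import *
o=ctrl.get_obs();e=o['ee_pos'];print(e,tool([453.5,-193.2,30.7]))
I=[]
for n,c in(('scene',(375,165)),('side',(345,165))):
    d=cams.get_image(n);im=d['image'][:,:,::-1].copy()
    im=im[c[1]-40:c[1]+40,c[0]-48:c[0]+48];im=cv2.resize(im,None,fx=4,fy=4,interpolation=cv2.INTER_CUBIC)
    a=np.linspace(0,6.28,60)[:,None]
    for x,y,r,z,col in((453.5,-193.2,27,24,(0,255,255)),(e[0],e[1],17,e[2]-24.7,(0,0,255))):
        q=(proj(n,d,np.c_[x+r*np.cos(a),y+r*np.sin(a),0*a+z])-[c[0]-48,c[1]-40])*4
        cv2.polylines(im,[q.astype(np.int32)],True,col,1)
    I.append(im)
cv2.imwrite('pics/s11.png',np.hstack(I))
```

```text
[ 455.45119779 -194.55907293   55.96350812] [-0.03324823 -0.09020596  1.01044346]
```

View pics/s11.png

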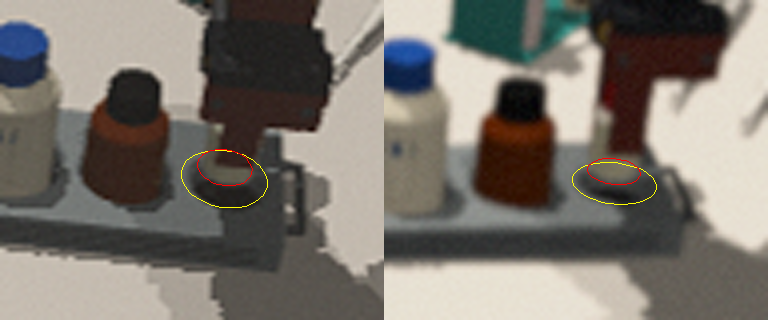

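The small bottle is centred over its pocket. The medium one stands upright in its own. Lowering.

Request:
move_arm(
  steps=[
    [[0,-0.06,0.1],0,1],
    [[0,0,0.2],0,1],
    [[0,0,0.2],0,1],
    [[0,0,0.15],0,1],
    [[0,0,0.1],0,1],
    [[0,0,0.07],0,1],
    [[0,0,0.05],0,1],
    [[0,0,0.05],0,1],
    [[0,0,0.03],0,1],
    [[0,0,0],0,1],
    [[0,0,0],0,1],
  ],
)

```text
t: 37.3
ee_pos: [454.1, -193.2, 31.7]
orientation: [2.996, 0.945, 0.0]
ft_force: [0.6, -0.5, -1.2]
width: 33.4
grasp_force: 30.0
```

Request:
move_arm(
  steps=[
    [[0,0,0.03],0,1],
    [[0,0,0.02],0,1],
    [[0,0,0],0,1],
    [[0,0,0],0,1],
  ],
)

```text
t: 37.63
ee_pos: [454.2, -193.3, 30.7]
orientation: [2.996, 0.945, 0.0]
ft_force: [-1.1, 0.5, 4.3]
width: 33.5
grasp_force: 30.0
```

Seated: contact force on the floor. Releasing, then rising and backing off.

Request:
move_arm(
  steps=[
    [[0,0,0],0,0.6],
    [[0,0,0],0,0.4],
    [[0,0,0],0,0.3],
    [[0,0,0],0,0.3],
    [[0,0,0],0,0.3],
    [[0,0,-0.3],0,0.3],
    [[0,0,-0.7],0,0.3],
    [[0,0,-1],0,0.3],
    [[0,0,-1],0,0.3],
    [[0,0,-1],0,0.3],
    [[0,0,-1],0,0.3],
    [[0,0,-1],0,0.3],
    [[-0.5,0.5,-1],0,0.3],
    [[-0.9,0.9,0],0,0.3],
    [[-0.9,0.9,0],0,0.3],
    [[0,1,0],0,0.3],
    [[0,1,0],0,0.3],
    [[0,0.5,0],0,0.3],
    [[0,0,0],0,0.3],
    [[0,0,0],0,0.3],
  ],
)

```text
t: 39.3
ee_pos: [475.4, -324.3, 205.4]
orientation: [-2.996, -0.944, 0.001]
ft_force: [-0.2, 0.3, -0.2]
width: 61.5
grasp_force: 0.0
```

Run:
```python
from h import *
print(ctrl.get_obs()['ee_pos'],ctrl.get_obs()['t'])
d=cams.get_image('scene');e=cams.get_image('side')
cv2.imwrite('pics/s12.png',np.hstack([cv2.resize(d['image'][80:220,180:440,::-1],(400,215)),cv2.resize(e['image'][80:220,150:410,::-1],(400,215))]))
for t in SOL:
    for b in cams.cut_out('scene',t)[:2]:
        if b['p']<.5: continue
        z0=6*('bottle' in t);x,f=fitcyl('scene',d,b['pixels'],[(r,z+z0) for r,z in SOL[t]],plane('scene',d,b['rect'][:2],30)[:2]);print(t,round(b['p'],2),np.round(b['rect']),x.round(1),f.round(1))
```

```text
[ 475.36529013 -324.32946349  205.41146491] 39.3
bottle_largest 0.93 [296. 142.  35.  60.] [639.2 -63.7] [ 1.  -1.  -2.6  2.4]
bottle_large 0.74 [330. 152.  25.  42.] [ 568.3 -117.3] [-0.5  0.5 -2.   1.9]
bottle_medium 0.89 [359. 158.  22.  30.] [ 507.1 -162.1] [ 0.1 -0.1 -1.6  1.5]
bottle_small 0.84 [173. 307.  21.  24.] [507.  415.9] [-1.1  1.2 -0.7  0.7]
bottle_small 0.74 [169. 242.  14.  28.] [642.  324.9] [-0.4  0.4 -1.   0.9]
beaker 0.6 [358. 159.  25.  35.] [ 515.6 -173.1] [-1.2  1.1 -0.4  0.3]
beaker 0.58 [204. 177.  27.  33.] [745.4 149.1] [-0.8  0.8 -1.5  1.3]
tape_roll 0.86 [312. 323.  42.  41.] [306.6 241.3] [ 1.  -1.   0.2 -0.1]
tape_roll 0.64 [206. 178.  24.  35.] [769.5 134.9] [-2.9  2.9  3.6 -3.5]
```

View pics/s12.png

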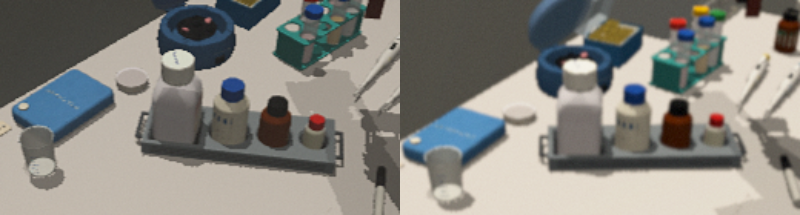

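All four bottles stand upright in size order in their pockets, and the beaker and tape haven't moved. Handing in.

```bash
python3 -c "
from workcell import ctrl
print(ctrl.close_job())"
```

```text
the job is handed in; nothing more can be done
None
```

All four bottles are upright on the floors of their matching pockets in size order, the beaker and tape were left where they were, and the job was handed in at about 39 s.

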